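# Brush out a hot-air heater and refit its nozzle over the locating pin

### The arm

A 6-joint arm with a two-finger parallel gripper is mounted at the origin on the work surface. World frame = base frame: x ahead of the robot, y to its left, z up, the work surface at z = 0. Lengths are in mm, angles in rad, forces in N, time in s.
With the tool pointing down it reaches from about 350 to 875 mm from the base axis. Payload 4.2 kg.
Tool frame: the origin (TCP) lies at the very end of the fingers, on their centre line; the grasp point (between the pads) lies arm.grip_point_offset behind it (arm.grip_point_offset is the distance from the TCP to the grasp point, in mm); z points along the fingers, y is the line along which they close (so a half turn about z gives the same grasp; the last joint's range is limited). The gripper opens to 85 mm and grips with 20 to 120 N. Pads are 22 mm wide; open, the fingers measure 114 mm over their backs; the gripper's body (76 mm by 85 mm) begins 54 mm behind the grasp point. The pads swing forward as they close: fully open they stand 13 mm farther back than shut.
Start: joints at [1.49, 0.385, 0.008, 0, -1.194, -0.259], TCP at [208.279, 589.253, 231.312] pointing down, gripper open.
Joint ranges: [-3.14, 3.14], [-1.21, 2.06], [-1.07, 1.41], [-3.16, 2.05], [-2.99, -0.16], [-3.1, 3.1]. Speed limits (rad/s): [2.79, 2.79, 3.14, 3.14, 3.14, 3.14].

### API

Orientations are given as a unit quaternion [x, y, z, w].
In Python, from bench import arm, cams, ticket gives the robot as it stands.
- The arm moves only by the tool servo_tool, never from a script. Its argument "commands" is a list that holds one entry, the list of rows, each a list of 7 numbers: the closure in counts, from 0 (fully open) to 255 (shut), then the shift along the tool's x, y, z in m, then the turn, a rotation vector about the tool's x, y, z in degrees. In form: [[[grip, x, y, z, ax, ay, az], ...]]. A call has 1 to 10 rows; each row shifts and turns the commanded pose from where the row before left it, along the tool's axes as they then stand; what a row does not reach is not made up. A row lasts 1/12 s, in which the tool goes at most 41.7 mm and 7.16 degrees, less where a joint would pass 70% of its speed; a pose out of reach is approached as far as the arm can. A call with a gripper value outside its range is refused whole. The fingers move at their own pace and stop on an object; the grip force is fixed at half the most. Time passes only in rows, so rows that do not move let the fingers close. It gives the time, the measured TCP pose, the force, the opening and the grip force at its end, in the units of the state.
- arm.read_state(): the state, without advancing time (a new reading comes with each control period).
- cams.get_image(name): name is "scene" or "top" or "wrist"; returns a dict with "frame" (480x640x3 uint8, blue, green, red), "K" (3x3 intrinsics, pixels), "T" (4x4, takes a point from camera to world coordinates). Camera axes: x right, y up, looking along -z (the intrinsics and any distortion apply to the point x, -y, -z); pixel columns grow to the right and rows downward; lengths in mm; the calibration is good to about 2 mm. The wrist camera is an equidistant fisheye: a pixel r from the principal point sees the ray r / f radians off the axis. A picture is of the moment at which its call begins. There is no depth.
- ticket.job_done(): hands the job in; it is judged then, once.
The state is a dict: "clock": time; "joints": joint angles; "joint_vel": joint speeds; "joint_efforts": joint torques, N m; "position": TCP position; "ee_rot": TCP orientation; "contact_force": force on the tool from outside, world axes, zero at the start; "wrist_torque": the same for the moment, N m; "gripper_width": finger opening in mm; "grasp_force": force on a finger pad.
Only numpy, scipy, OpenCV 4.12 (cv2) and the standard library are available. Lean on these libraries where they do the work, as an engineer would, in place of code of your own. Each camera call takes 0.05 s, during which the arm holds its last target. There are 200 camera calls.

### The job

Lift the bore brush out of its stand, scrub out the hot-air heater's barrel with two full strokes, each taking the brush's tip from the mouth down to near the bottom and back up to the mouth, and stand the brush back in its stand. Then take the square nozzle, rest its base plate on top of the heater's locating pin with the pin hole about a finger's breadth to one side, and slide it across until the hole drops over the pin and the nozzle sits centred on the barrel. Press the nozzle fully home against the spring seal and finish still holding it down there, so that its screws can be put in; leave the other things on the bench alone.

Things in the scene. Friction and masses are not known exactly. Their poses are not given: they have to be found in the camera images.
- heater: Hot-air heater fixed to the bench: dark steel bracket 190 x 120 mm, 40 mm high, carrying an upright black barrel 68 mm in diameter topped by a round aluminium flange 105 mm in diameter, 10 mm thick, its top face 135 mm above the bench. Origin on the barrel's axis at bench height, z up; its x axis points horizontally from the barrel's axis to the locating pin.
- heater_mouth (a point): Centre of the barrel's open mouth, level with the flange's top face, 135 mm above the bench. The bore is round, 44 mm in diameter and 90 mm deep, straight down from here. Axes parallel to the heater's.
- pin: Steel locating pin standing upright on the heater's flange, 8 mm in diameter, 11 mm high, its last 2 mm coned to a 4 mm tip. It stands 36 mm from the barrel's axis, along the heater's x axis. Origin at the pin's foot, on the flange's top face. The flange also has two 5 mm screw holes, not used here.
- seal (a joint): How far the spring seal is pressed in, m. A steel ring around the mouth, 47 mm inside and 58 mm outside diameter; it stands 4 mm above the flange at 0 and is flush at 0.004, its stop. The spring pushes back with 4.5 N at 0, rising to 10.5 N at 0.004, so the nozzle's own weight does not press it in.
- nozzle: Steel nozzle, 0.2 to 0.3 kg, standing plate down on the bench: square base plate 96 x 96 x 5 mm; in its middle, sides parallel, a square upright duct 40 x 40 mm outside, 34 x 34 inside, its top 60 mm above the plate's underside. Origin: centre of the plate's underside, z up, x towards the pin hole. Underside on the pin's tip: 11 mm above the flange; dropped on the raised seal: 4 mm; home: 0.
- nozzle_hole (a point): Centre of the pin hole at the plate's underside: a round through-hole 11 mm in diameter, 36 mm from the nozzle's centre along the nozzle's x axis, the only large hole in the plate (two dark 5 mm screw holes lie on the plate's y axis, 42 mm out).
- brush: Round bore brush standing upright in its stand, 195 mm long, 60 g: dark bristle head at the bottom, 65 mm long (38 mm across the soft tips, firm core 26 mm in diameter), a wire stem, then a pale wooden handle 18 mm in diameter from 105 to 195 mm above the tip. Origin at the centre of the bristle end (the lower tip), z up along the handle.
- brush_stand: Loose heavy steel stand for the brush, 0.6 kg: an upright open tube 51 mm outside and 41 mm inside diameter, 72 mm high, on a foot 72 mm in diameter. Its inner floor, where the brush's tip stands, is 6 mm above the bench. Origin: centre of its underside. Stand and nozzle are on the two sides of the heater, either way round.
- power_supply: Bystander: perforated metal power supply, 115 x 200 x 50 mm, lying beyond the heater. Origin at the centre of its underside.
- multimeter: Bystander: dark multimeter lying on its back, 180 x 88 x 42 mm. Origin at the centre of its underside.
- flux_jar: Bystander: small white screw-lid jar, 50 mm in diameter, 55 mm high. Origin at the centre of its underside.
- screwdriver: Bystander: screwdriver lying on the bench, about 200 mm long. Origin under its middle.
Not all that is in view belongs to the job. What is shaped like the nozzle but blue, orange or pink is not meant.

How it is judged:
By the outcome, as a careful person would: the job done as asked, in the order asked, and still so for the second after the job is handed in, while the arm keeps its last pose, push and grip.
It also fails if it takes over 69 s, if anything falls off the work surface, if the arm or the gripper's body presses on something with over 40 N, if the wrist force passes 120 N, or if a joint passes its speed limit or range.

## Working session

There is one attempt and no reset: what is moved stays moved. The work goes in short steps, Python scripts to look and compute and a tool call to move; the robot and the scene stay as the last step left them, time stands still between calls to the robot, and variables do not carry over. Pictures are saved under pics/ and viewed, at most 10 in all, crops included, and the job is handed in when it is done.

Besides the shell and the picture viewer there is one more tool, called after ">>>" by a JSON object that holds its "name" and its "arguments", one argument or row to a line. servo_tool: Moves the arm, as the interface text tells. Its arguments: {"type":"object","properties":{"commands":{"type":"array","items":{"type":"array","items":{"type":"array","items":{"type":"number"}}}}},"required":["commands"]}

```bash
mkdir -p pics; ls
python3 - <<'E'
from bench import arm,cams
import cv2,numpy as np
s=arm.read_state();print(s, arm.grip_point_offset)
for n in("scene","top","wrist"):
    g=cams.get_image(n);cv2.imwrite(f"pics/{n}0.png",g["frame"]);print(n,g["K"].round(1).tolist(),g["T"].round(4).tolist(),[k for k in g])
E
```

```text
pics
{'clock': 0.0, 'joints': array([ 1.48961553e+00,  3.85551542e-01,  6.62727548e-03, -5.19389799e-04,
       -1.19397712e+00, -2.58611256e-01]), 'joint_vel': array([-3.25661406e-04, -1.95546276e-04, -3.65430017e-04, -5.88382910e-04,
        4.73710294e-05,  1.48857062e-03]), 'joint_efforts': array([ 1.09850909e-03, -3.92284405e+01,  1.88398039e+01,  4.18630198e+00,
       -4.61762495e-03,  3.50699693e-06]), 'position': array([208.08247871, 588.72867434, 230.2221399 ]), 'ee_rot': array([ 9.85585573e-01, -1.69174208e-01, -1.47171669e-04,  1.06977653e-03]), 'contact_force': array([-0.24382685,  0.24332737, -0.16760673]), 'wrist_torque': array([ 0.02671821, -0.01134407,  0.00600139]), 'grasp_force': 0.0, 'gripper_width': 84.92319710053205} 18.700000000000003
scene [[595.1, 0.0, 306.5], [0.0, 595.1, 247.5], [0.0, 0.0, 1.0]] [[0.8936, -0.2701, 0.3586, 1028.9607], [0.4484, 0.5757, -0.6837, -962.3861], [-0.0218, 0.7718, 0.6355, 910.3397], [0.0, 0.0, 0.0, 1.0]] ['frame', 'K', 'T']
top [[443.9, 0.0, 320.6], [0.0, 443.9, 238.1], [0.0, 0.0, 1.0]] [[0.0031, 0.9831, -0.1828, 353.5437], [-0.9995, 0.0089, 0.031, -41.547], [0.0321, 0.1826, 0.9827, 1092.8949], [0.0, 0.0, 0.0, 1.0]] ['frame', 'K', 'T']
wrist [[371.6, 0.0, 314.3], [0.0, 371.6, 240.8], [0.0, 0.0, 1.0]] [[-0.3331, 0.9104, 0.2452, 270.0206], [-0.9429, -0.3221, -0.085, 567.6781], [0.0016, -0.2595, 0.9657, 372.3839], [0.0, 0.0, 0.0, 1.0]] ['frame', 'K', 'T']
```

View pics/top0.png

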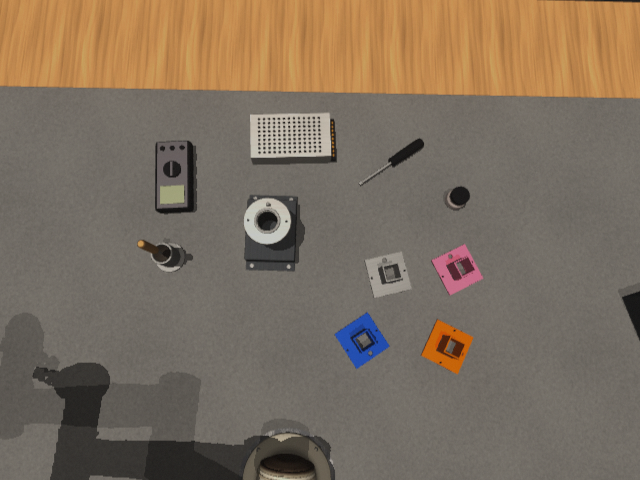

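View pics/scene0.png

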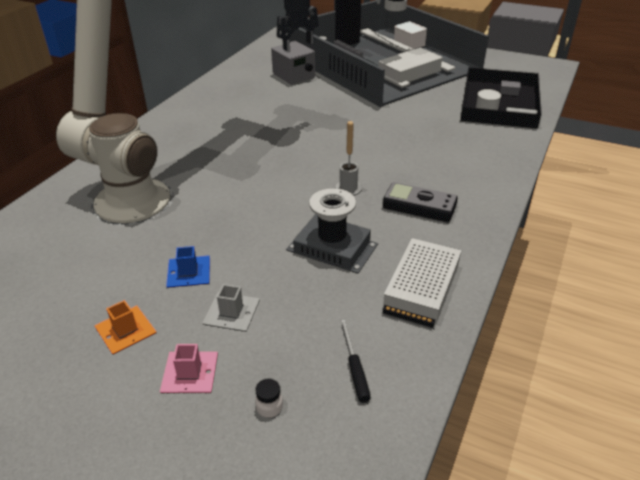

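The top view shows the stand near (168,257), flange near (268,220) with the pin around (268,203), and the grey nozzle near (388,274). I'll enlarge these.

```bash
cat > h.py <<'E'
from bench import arm,cams
import numpy as np,cv2
from scipy.spatial.transform import Rotation as R
def w(g,u,v,z,fish=False):
    K,T=g["K"],g["T"];x=(u-K[0,2])/K[0,0];y=(v-K[1,2])/K[1,1]
    if fish:
        r=np.hypot(x,y);s=np.sin(r)/max(r,1e-9);d=np.array([x*s,-y*s,-np.cos(r)])
    else: d=np.array([x,-y,-1])
    d=T[:3,:3]@d;o=T[:3,3];return (o+d*(z-o[2])/d[2])
def px(g,p,fish=False):
    K,T=g["K"],g["T"];q=T[:3,:3].T@(np.asarray(p,float)-T[:3,3]);x,y,z=q[0],-q[1],-q[2]
    if fish:
        r=np.hypot(x,y);t=np.arctan2(r,z);x,y=x/r*t,y/r*t
    else:x,y=x/z,y/z
    return np.array([K[0,0]*x+K[0,2],K[1,1]*y+K[1,2]])
def st():
    s=arm.read_state();Rm=R.from_quat(s["ee_rot"]).as_matrix();return s,Rm
def go(p,yaw=None):
    """print tool-frame shift (m) to world TCP target p, and turn about tool z to yaw (rad; direction of tool y)"""
    s,Rm=st();d=Rm.T@(np.asarray(p)-s["position"])/1000
    print("t",round(s["clock"],2),"pos",s["position"].round(1),"tool shift",d.round(4),"tooly deg",np.degrees(np.arctan2(Rm[1,1],Rm[0,1])).round(2),"tilt",(Rm[:2,2]*57.3).round(2))
E
python3 - <<'E'
from h import *
f=cv2.imread("pics/top0.png")
c=[cv2.resize(f[y:y+64,x:x+64],(384,384),interpolation=cv2.INTER_CUBIC) for x,y in((236,185),(356,242))]
c2=cv2.imread("pics/top0.png")[225:289,130:194]
cv2.imwrite("pics/m.png",cv2.resize(np.hstack([f[185:249,236:300],f[242:306,356:420],c2]),(798,266),interpolation=cv2.INTER_CUBIC))
g=cams.get_image("top")
print(w(g,268,220,135),w(g,268,203,140),w(g,388,274,5),w(g,169,258,72),w(g,143,243,201))
E
```

```text
[571.23996295  44.38857609 135.        ] [608.56946938  44.89036625 140.        ] [ 467.25987445 -242.59431372    5.        ] [493.81034832 274.31871149  72.        ] [506.1521992  288.20249581 201.        ]
```

View pics/m.png

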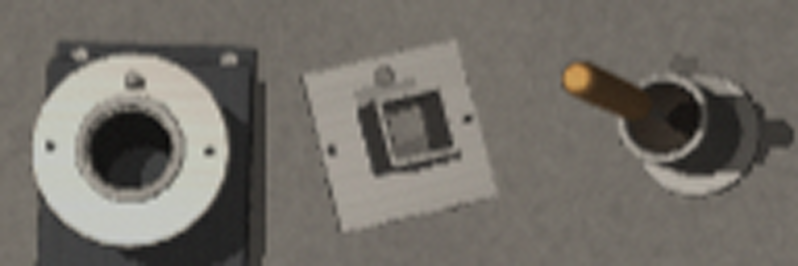

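Run:
```python
from h import *
g=cams.get_image("top");k=266/64
P=lambda u,v,i,z:w(g,u/k-64*i+[236,356,130][i],v/k+[185,242,225][i],z)
print("fl",P(131,150,0,135),P(50,146,0,135),P(209,151,0,135),"pin",P(135,80,0,145))
c=[P(*q,1,5) for q in((303,73),(457,40),(498,190),(343,232))]
print("noz",np.mean(c,0),[ (np.linalg.norm(c[i]-c[(i+1)%4]).round(1),np.degrees(np.arctan2(*(c[i]-c[(i+1)%4])[1::-1])).round(1)) for i in range(4)],"hole",P(384,75,1,5),P(332,150,1,5),P(467,118,1,5))
print("tube",P(662,118,2,72),"handle",P(577,78,2,201),"foot?",P(705,140,2,6))
```

```text
fl [568.76805468  45.38422654 135.        ] [570.49402499  88.17885545 135.        ] [568.65223705   4.11758437 135.        ] pin [604.41556393  43.3140337  145.        ]
noz [ 467.19257057 -243.39881068    5.        ] [(np.float64(95.3), np.float64(102.5)), (np.float64(92.2), np.float64(13.6)), (np.float64(95.9), np.float64(-74.8)), (np.float64(96.6), np.float64(-166.7))] hole [ 501.92473681 -234.44534976    5.        ] [ 456.91049546 -202.44307608    5.        ] [ 476.47681909 -283.53850209    5.        ]
tube [504.35824487 292.57593051  72.        ] handle [504.54838012 292.40476378 201.        ] foot? [501.24098209 288.28426472   6.        ]
```

Everything agrees with the given sizes: brush (504.5,292.5), mouth (569,45.5) with pin at about -2°, nozzle (467,-243.4) at yaw about 14°. Setting out for the brush.

Run:
```python
from h import *
go([504.4,292.5,250])
```

```text
t 0.25 pos [208.2 589.  230.8] tool shift [ 0.3781  0.1809 -0.019 ] tooly deg -109.47 tilt [-0.01 -0.05]
```

>>> {"name": "servo_tool", "arguments": {
  "commands": [
    [[0,0.034,0.016,-0.004,0,0,0],[0,0.034,0.016,-0.004,0,0,0],[0,0.034,0.016,-0.004,0,0,0],[0,0.034,0.016,-0.004,0,0,0],[0,0.034,0.016,-0.003,0,0,0],[0,0.034,0.016,0,0,0,0],[0,0.034,0.016,0,0,0,0],[0,0.034,0.016,0,0,0,0],[0,0.034,0.016,0,0,0,0],[0,0.034,0.016,0,0,0,0]]
  ]
}}

```text
clock: 1.08
position: [476.4, 323.6, 250.4]
ee_rot: [0.986, -0.169, -0.0, -0.0]
contact_force: [1.2, 0.7, -0.2]
gripper_width: 85.5
grasp_force: 0.0
```

>>> {"name": "servo_tool", "arguments": {
  "commands": [
    [[0,0.019,0.01,0,0,0,0],[0,0.01,0.006,0,0,0,0],[0,0.009,0.005,0,0,0,0],[0,0,0,0,0,0,0],[0,0,0,0,0,0,0],[0,0,0,0,0,0,0]]
  ]
}}

```text
clock: 1.58
position: [503.7, 293.5, 250.3]
ee_rot: [0.986, -0.168, -0.0, -0.0]
contact_force: [0.2, 0.2, -0.3]
gripper_width: 85.4
grasp_force: 0.0
```

Run:
```python
from h import *
go([504.4,292.5,152])
s,Rm=st();print(s["contact_force"])
g=cams.get_image("wrist");cv2.imwrite("pics/w1.png",g["frame"]);print(px(g,[504.4,292.5,201],1),px(g,[504.4,292.5,72],1))
```

```text
t 1.58 pos [503.7 293.5 250.3] tool shift [0.001  0.0007 0.0983] tooly deg -109.4 tilt [-0.01  0.01]
[ 0.22969295  0.22196729 -0.2919348 ]
[316.49716499 263.93357072] [315.72379915 216.96899415]
```

View pics/w1.png

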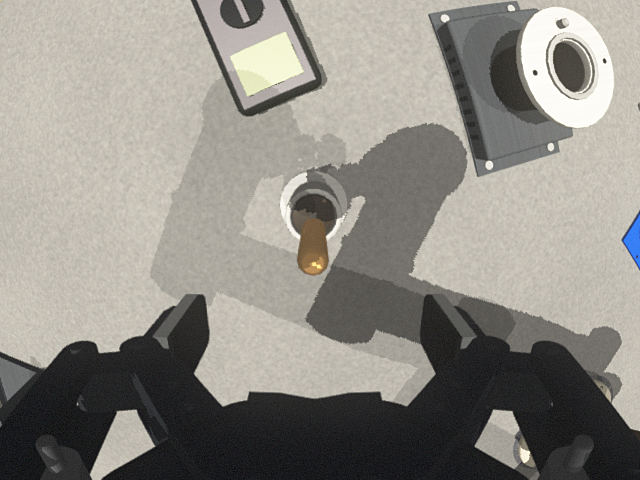

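The handle top is at (313,262) and the tube at (314,214), within 1.5 mm of prediction. The flange's mouth is at (573,68) and the pin at (563,24). Descending and gripping.

>>> {"name": "servo_tool", "arguments": {
  "commands": [
    [[0,0,0,0.033,0,0,0],[0,0,0,0.033,0,0,0],[0,0,0,0.022,0,0,0],[0,0,0,0.01,0,0,0],[150,0,0,0,0,0,0],[255,0,0,0,0,0,0],[255,0,0,0,0,0,0],[255,0,0,0,0,0,0],[255,0,0,0,0,0,0],[255,0,0,0,0,0,0]]
  ]
}}

```text
clock: 2.47
position: [505.1, 293.2, 153.8]
ee_rot: [0.986, -0.169, 0.001, -0.001]
contact_force: [-0.4, -0.5, -0.4]
gripper_width: 16.6
grasp_force: 58.4
```

>>> {"name": "servo_tool", "arguments": {
  "commands": [
    [[255,0,0,0,0,0,0],[255,0,0,0,0,0,0],[255,0,0,0,0,0,0],[255,0,0,0,0,0,0]]
  ]
}}

```text
clock: 2.8
position: [505.2, 293.2, 153.7]
ee_rot: [0.986, -0.169, 0.001, -0.001]
contact_force: [-0.9, 0.2, 6.2]
gripper_width: 16.6
grasp_force: 58.9
```

Run:
```python
from h import *
g=cams.get_image("wrist")
f=cv2.imread("pics/w1.png")
import math
# recompute heater from pre-descent image: same pose but 98 higher
T=g["T"].copy();T[2,3]+=250.3-arm.read_state()["position"][2];G={"K":g["K"],"T":T}
for n,u,v,z in(("mouth",573,68,139),("pin",563,21,146),("flange",566,67,135),("s1",535,73,135),("s2",604,61,135)):print(n,w(G,u,v,z,1))
go([504,292,260])
```

```text
mouth [569.5421072   51.51332309 139.        ]
pin [608.06304921  51.72227908 146.        ]
flange [571.54430662  55.6487882  135.        ]
s1 [572.02112207  89.95282862 135.        ]
s2 [570.43147592   6.8342994  135.        ]
t 2.85 pos [505.2 293.2 153.7] tool shift [-0.0005  0.0013 -0.1063] tooly deg -109.44 tilt [0.15 0.09]
```

>>> {"name": "servo_tool", "arguments": {
  "commands": [
    [[255,0,0,-0.02,0,0,0],[255,0,0,-0.03,0,0,0],[255,0,0,-0.03,0,0,0],[255,0,0,-0.03,0,0,0],[255,0,0,-0.03,0,0,0],[255,0,0,-0.03,0,0,0],[255,0,0,0,0,0,0]]
  ]
}}

```text
clock: 3.43
position: [506.4, 293.5, 329.0]
ee_rot: [0.986, -0.169, 0.004, -0.004]
contact_force: [1.3, 0.6, -0.1]
gripper_width: 16.6
grasp_force: 58.6
```

Run:
```python
from h import *
go([570,46.5,324]);print(st()[0]["contact_force"])
```

```text
t 3.43 pos [506.4 293.5 329. ] tool shift [0.1422 0.2118 0.0041] tooly deg -109.45 tilt [0.56 0.36]
[ 1.26087049  0.61906708 -0.09229815]
```

>>> {"name": "servo_tool", "arguments": {
  "commands": [
    [[255,0.01,0.015,0,0,0,0],[255,0.0175,0.026,0,0,0,0],[255,0.0175,0.026,0,0,0,0],[255,0.0175,0.026,0,0,0,0],[255,0.0175,0.026,0,0,0,0],[255,0.0175,0.026,0,0,0,0],[255,0.0175,0.026,0,0,0,0],[255,0.0175,0.026,0,0,0,0],[255,0.01,0.015,0,0,0,0],[255,0,0,0,0,0,0]]
  ]
}}

```text
clock: 4.27
position: [568.0, 42.1, 321.1]
ee_rot: [0.985, -0.171, -0.001, 0.001]
contact_force: [0.5, 0.4, 0.3]
gripper_width: 16.6
grasp_force: 58.7
```

>>> {"name": "servo_tool", "arguments": {
  "commands": [
    [[255,0,0,0,0,0,0],[255,0,0,0,0,0,0]]
  ]
}}

```text
clock: 4.43
position: [567.7, 45.5, 321.6]
ee_rot: [0.986, -0.169, -0.001, 0.0]
contact_force: [-0.5, 0.9, -0.8]
gripper_width: 16.4
grasp_force: 58.7
```

Run:
```python
from h import *
go([570,46.5,324])
g=cams.get_image("wrist");h=cams.get_image("top");s=cams.get_image("scene")
m=[570,46.5,139]
print(px(g,m,1),px(h,m),px(s,m))
a=g["frame"][80:400,120:520]
u,v=px(s,[570,46.5,170]).astype(int);b=cv2.resize(s["frame"][v-80:v+80,u-100:u+100],(400,320),interpolation=cv2.INTER_CUBIC);print(u,v)
cv2.imwrite("pics/m2.png",np.hstack([a,b]))
```

```text
t 4.43 pos [567.7  45.5 321.6] tool shift [ 0.0019 -0.0017 -0.0024] tooly deg -109.47 tilt [-0.08  0.  ]
[312.92878755 214.78171852] [266.86704728 220.13564425] [332.59831532 199.05082801]
332 187
```

View pics/m2.png

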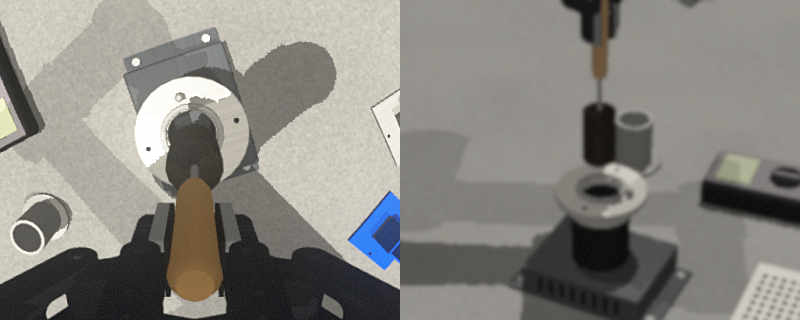

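Brush hangs straight over the mouth: flange centre at (312,214) in the wrist picture agrees with the prediction (313,215). Stroking.

>>> {"name": "servo_tool", "arguments": {
  "commands": [
    [[255,0.002,-0.0015,0.014,0,0,0],[255,0,0,0.022,0,0,0],[255,0,0,0.02,0,0,0],[255,0,0,0.02,0,0,0],[255,0,0,0.02,0,0,0],[255,0,0,0.015,0,0,0],[255,0,0,0.01,0,0,0],[255,0,0,0,0,0,0],[255,0,0,0,0,0,0]]
  ]
}}

```text
clock: 5.33
position: [570.6, 46.4, 201.5]
ee_rot: [0.986, -0.169, 0.0, 0.0]
contact_force: [-0.0, -0.1, -0.1]
gripper_width: 16.4
grasp_force: 58.7
```

Run:
```python
from h import *
go([570,46.5,199]);print(st()[0]["contact_force"],st()[0]["wrist_torque"])
```

```text
t 5.33 pos [570.6  46.4 201.5] tool shift [-0.0006  0.0001  0.0025] tooly deg -109.41 tilt [ 0.   -0.03]
[-0.01190868 -0.12092159 -0.11819107] [ 0.00793199 -0.01966968 -0.03430346]
```

>>> {"name": "servo_tool", "arguments": {
  "commands": [
    [[255,0,0,0.003,0,0,0],[255,0,0,0,0,0,0],[255,0,0,-0.015,0,0,0],[255,0,0,-0.02,0,0,0],[255,0,0,-0.02,0,0,0],[255,0,0,-0.02,0,0,0],[255,0,0,-0.013,0,0,0],[255,0,0,0,0,0,0],[255,0,0,0,0,0,0],[255,0,0,0,0,0,0]]
  ]
}}

```text
clock: 6.17
position: [569.8, 46.0, 285.5]
ee_rot: [0.986, -0.169, -0.001, 0.0]
contact_force: [-0.5, -0.1, -1.1]
gripper_width: 17.0
grasp_force: 58.7
```

>>> {"name": "servo_tool", "arguments": {
  "commands": [
    [[255,0,0,0.015,0,0,0],[255,0,0,0.02,0,0,0],[255,0,0,0.02,0,0,0],[255,0,0,0.02,0,0,0],[255,0,0,0.0135,0,0,0],[255,0,0,0,0,0,0],[255,0,0,0,0,0,0],[255,0,0,0,0,0,0]]
  ]
}}

```text
clock: 6.83
position: [570.3, 46.0, 197.5]
ee_rot: [0.986, -0.169, -0.0, 0.0]
contact_force: [-0.7, -0.6, -0.5]
gripper_width: 16.5
grasp_force: 59.6
```

>>> {"name": "servo_tool", "arguments": {
  "commands": [
    [[255,0,0,-0.015,0,0,0],[255,0,0,-0.02,0,0,0],[255,0,0,-0.02,0,0,0],[255,0,0,-0.02,0,0,0],[255,0,0,-0.014,0,0,0],[255,0,0,0,0,0,0],[255,0,0,0,0,0,0],[255,0,0,0,0,0,0]]
  ]
}}

```text
clock: 7.5
position: [569.7, 46.0, 285.7]
ee_rot: [0.986, -0.169, -0.001, 0.0]
contact_force: [0.0, 0.1, -0.4]
gripper_width: 16.6
grasp_force: 59.5
```

>>> {"name": "servo_tool", "arguments": {
  "commands": [
    [[255,0,0,-0.02,0,0,0],[255,0,0,-0.02,0,0,0],[255,0,0,0,0,0,0],[255,0,0,0,0,0,0]]
  ]
}}

```text
clock: 7.83
position: [570.4, 46.1, 326.4]
ee_rot: [0.986, -0.169, -0.0, -0.0]
contact_force: [0.0, 0.8, -0.9]
gripper_width: 16.7
grasp_force: 59.6
```

Run:
```python
from h import *
go([505.2,293.2,327])
```

```text
t 7.83 pos [570.4  46.1 326.4] tool shift [-0.1439 -0.2112 -0.0004] tooly deg -109.48 tilt [-0.    0.03]
```

>>> {"name": "servo_tool", "arguments": {
  "commands": [
    [[255,-0.01,-0.015,0,0,0,0],[255,-0.0175,-0.026,0,0,0,0],[255,-0.0175,-0.026,0,0,0,0],[255,-0.0175,-0.026,0,0,0,0],[255,-0.0175,-0.026,0,0,0,0],[255,-0.0175,-0.026,0,0,0,0],[255,-0.0175,-0.026,0,0,0,0],[255,-0.0175,-0.026,0,0,0,0],[255,-0.0114,-0.0142,0,0,0,0],[255,0,0,0,0,0,0]]
  ]
}}

```text
clock: 8.67
position: [503.4, 295.9, 323.9]
ee_rot: [0.986, -0.167, -0.002, 0.001]
contact_force: [-0.4, -0.4, -1.2]
gripper_width: 16.5
grasp_force: 59.5
```

>>> {"name": "servo_tool", "arguments": {
  "commands": [
    [[255,0,0,0,0,0,0],[255,0,0,0,0,0,0],[255,0,0,0,0,0,0],[255,0,0,0,0,0,0]]
  ]
}}

```text
clock: 9.0
position: [505.4, 292.0, 326.6]
ee_rot: [0.985, -0.17, -0.0, 0.0]
contact_force: [-1.3, -0.2, -0.6]
gripper_width: 16.9
grasp_force: 59.6
```

Run:
```python
from h import *
go([505.2,293.2,154])
g=cams.get_image("wrist");print(px(g,[505.2,293.2,72],1))
h=cams.get_image("scene");u,v=px(h,[505,293,120]).astype(int)
b=cv2.resize(h["frame"][v-80:v+80,u-100:u+100],(400,320),interpolation=cv2.INTER_CUBIC)
cv2.imwrite("pics/m3.png",np.hstack([g["frame"][80:400,120:520],b]))
```

```text
t 9.0 pos [505.4 292.  326.6] tool shift [-0.0005 -0.0011  0.1726] tooly deg -109.55 tilt [-0.02 -0.02]
[313.72354316 204.43516967]
```

View pics/m3.png

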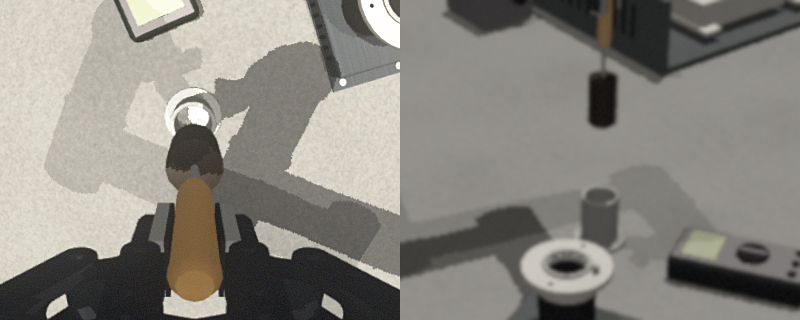

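Brush is in line with the tube (tube (314,203) wrist, predicted (314,204)). Lowering.

>>> {"name": "servo_tool", "arguments": {
  "commands": [
    [[255,-0.0003,-0.0006,0.03,0,0,0],[255,0,0,0.03,0,0,0],[255,0,0,0.025,0,0,0],[255,0,0,0.02,0,0,0],[255,0,0,0.02,0,0,0],[255,0,0,0.02,0,0,0],[255,0,0,0.015,0,0,0],[255,0,0,0.008,0,0,0],[255,0,0,0,0,0,0],[255,0,0,0,0,0,0]]
  ]
}}

```text
clock: 9.93
position: [505.5, 293.6, 159.2]
ee_rot: [0.986, -0.169, 0.0, -0.0]
contact_force: [0.3, -0.2, 0.0]
gripper_width: 16.8
grasp_force: 59.5
```

Run:
```python
from h import *
go([505.2,293.2,154]);print(st()[0]["contact_force"])
```

```text
t 9.93 pos [505.5 293.6 159.2] tool shift [-0.0001  0.0005  0.0052] tooly deg -109.48 tilt [ 0.03 -0.  ]
[ 0.27696931 -0.21897126  0.02611959]
```

>>> {"name": "servo_tool", "arguments": {
  "commands": [
    [[255,0,0,0.004,0,0,0],[255,0,0,0.001,0,0,0],[255,0,0,0,0,0,0],[255,0,0,0,0,0,0]]
  ]
}}

```text
clock: 10.27
position: [505.2, 293.9, 154.4]
ee_rot: [0.986, -0.169, 0.0, -0.0]
contact_force: [0.4, -0.4, -1.1]
gripper_width: 16.7
grasp_force: 59.5
```

>>> {"name": "servo_tool", "arguments": {
  "commands": [
    [[180,0,0,0,0,0,0],[100,0,0,0,0,0,0],[0,0,0,0,0,0,0],[0,0,0,0,0,0,0],[0,0,0,0,0,0,0],[0,0,0,0,0,0,0],[0,0,0,-0.01,0,0,0],[0,0,0,-0.025,0,0,0],[0,0,0,-0.03,0,0,0],[0,0,0,-0.03,0,0,0]]
  ]
}}

```text
clock: 11.1
position: [504.9, 293.4, 250.3]
ee_rot: [0.986, -0.169, -0.0, 0.001]
contact_force: [0.8, 0.8, -0.2]
gripper_width: 85.2
grasp_force: 0.0
```

>>> {"name": "servo_tool", "arguments": {
  "commands": [
    [[0,0,0,-0.03,0,0,0],[0,0,0,-0.03,0,0,0],[0,0,0,0,0,0,0],[0,0,0,0,0,0,0]]
  ]
}}

```text
clock: 11.43
position: [505.6, 294.2, 311.9]
ee_rot: [0.986, -0.169, 0.002, -0.002]
contact_force: [-0.5, -0.2, -0.2]
gripper_width: 85.3
grasp_force: 0.0
```

Run:
```python
from h import *
go([467.2,-243.4,310]);print(st()[0]["joints"].round(2))
h=cams.get_image("top");h2=cams.get_image("scene")
f=h["frame"];a=cv2.resize(f[220:290,120:204],(400,333));u,v=px(h2,[505,293,120]).astype(int)
b=cv2.resize(h2["frame"][v-66:v+67,u-80:u+80],(400,333))
cv2.imwrite("pics/m4.png",np.hstack([a,b]))
```

```text
t 11.43 pos [505.6 294.2 311.9] tool shift [ 1.430e-01  5.197e-01 -5.000e-04] tooly deg -109.47 tilt [0.24 0.24]
[ 0.8   0.27  0.04  0.   -1.34  0.43]
```

View pics/m4.png

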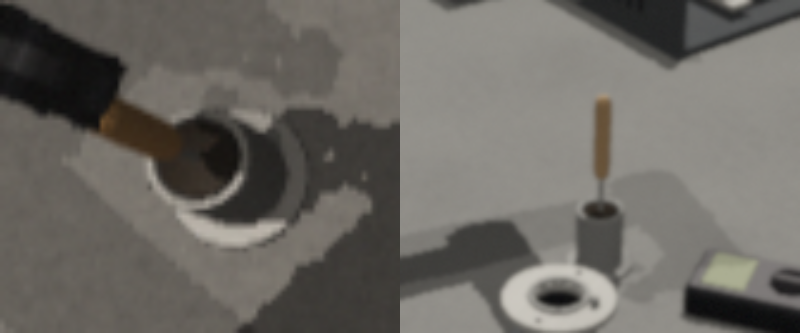

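Brush stands upright in its stand (handle over the tube, released). On to the nozzle.

>>> {"name": "servo_tool", "arguments": {
  "commands": [
    [[0,0.006,0.02,0,0,0,0],[0,0.0095,0.035,0,0,0,0],[0,0.0095,0.035,0,0,0,0],[0,0.0095,0.035,0,0,0,0],[0,0.0095,0.035,0,0,0,0],[0,0.0095,0.035,0,0,0,0],[0,0.0095,0.035,0,0,0,0],[0,0.0095,0.035,0,0,0,0],[0,0.0095,0.035,0,0,0,0],[0,0.0095,0.035,0,0,0,0]]
  ]
}}

```text
clock: 12.37
position: [478.4, -54.3, 307.6]
ee_rot: [0.986, -0.169, -0.001, 0.0]
contact_force: [0.9, -0.4, 0.7]
gripper_width: 85.7
grasp_force: 0.0
```

>>> {"name": "servo_tool", "arguments": {
  "commands": [
    [[0,0.0095,0.035,0,0,0,0],[0,0.0095,0.035,0,0,0,0],[0,0.0095,0.035,0,0,0,0],[0,0.0095,0.035,0,0,0,0],[0,0.0095,0.035,0,0,0,0],[0,0.004,0.01,0,0,0,0],[0,0,0,0,0,0,7],[0,0,0,0,0,0,7],[0,0,0,0,0,0,7],[0,0,0,0,0,0,7]]
  ]
}}

```text
clock: 13.2
position: [466.0, -244.0, 307.3]
ee_rot: [0.914, -0.405, -0.002, 0.0]
contact_force: [0.7, 0.1, -0.8]
gripper_width: 85.3
grasp_force: 0.0
```

>>> {"name": "servo_tool", "arguments": {
  "commands": [
    [[0,0,0,0.025,0,0,7],[0,0,0,0.025,0,0,7],[0,0,0,0.025,0,0,7],[0,0,0,0.025,0,0,7],[0,0,0,0.02,0,0,0],[0,0,0,0,0,0,0],[0,0,0,0,0,0,0]]
  ]
}}

```text
clock: 13.78
position: [465.7, -243.9, 187.5]
ee_rot: [0.791, -0.612, -0.002, 0.001]
contact_force: [-0.4, -0.7, 0.6]
gripper_width: 85.1
grasp_force: 0.0
```

Run:
```python
from h import *
go([467.2,-243.4,190])
g=cams.get_image("wrist");f=g["frame"].copy();cv2.imwrite("pics/w5.png",f)
print(px(g,[467.2,-243.4,5],1),px(g,[502,-234.5,5],1))
```

```text
t 13.78 pos [ 465.7 -243.9  187.5] tool shift [-0.0001 -0.0015 -0.0025] tooly deg -165.42 tilt [-0.24  0.03]
[311.91760314 216.48990521] [271.7217543  216.44691027]
```

View pics/w5.png

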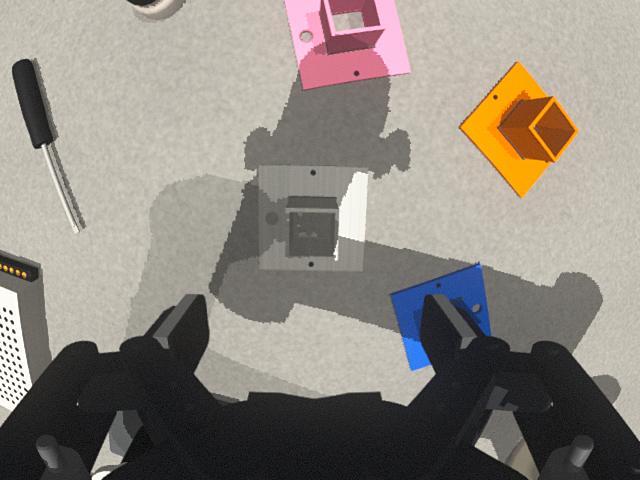

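Nozzle is right under the tool: hole at (272,218), screw holes (313,172) and (311,264), as predicted within 1–2 mm; no clash with the blue plate.

Run:
```python
from h import *
g=cams.get_image("wrist");P=lambda u,v:w(g,u,v,5,1)
a,b,h=P(313,172),P(311,264),P(272,218);c=(a+b)/2
y=np.degrees(np.arctan2(*(h-c)[1::-1]));print(c,h,np.linalg.norm(a-b),np.linalg.norm(h-c),y,np.degrees(np.arctan2(*(a-b)[1::-1]))+90,"blue",P(411,370),P(479,264),P(390,293))
q=[P(260,165),P(368,170),P(363,271),P(260,271)];print(np.mean(q,0),[np.degrees(np.arctan2(*(q[i]-q[j])[1::-1])).round(1) for i,j in((0,1),(3,2),(0,3),(1,2))])
c=(c+[467.2,-243.4,5])/2;go([c[0],c[1],22])
```

```text
[ 468.20636077 -241.24947826    5.        ] [ 503.26011386 -233.31757157    5.        ] 84.59399025283301 35.9399603437239 12.750081122021596 13.314304641912003 blue [ 323.84031416 -109.08586988    5.        ] [ 296.8903905  -240.51996039    5.        ] [ 377.27667973 -190.31913804    5.        ]
[ 467.23538973 -240.13127049    5.        ] [np.float64(11.9), np.float64(14.6), np.float64(-77.3), np.float64(-76.4)]
t 13.88 pos [ 467.4 -244.4  189.9] tool shift [-0.0021 -0.0007  0.1679] tooly deg -165.42 tilt [ 0.08 -0.05]
```

>>> {"name": "servo_tool", "arguments": {
  "commands": [
    [[0,-0.002,-0.0005,0.03,0,0,1],[0,0,0,0.035,0,0,0],[0,0,0,0.035,0,0,0],[0,0,0,0.03,0,0,0],[0,0,0,0.02,0,0,0],[0,0,0,0.012,0,0,0],[0,0,0,0.005,0,0,0],[0,0,0,0,0,0,0],[0,0,0,0,0,0,0]]
  ]
}}

```text
clock: 14.63
position: [467.9, -242.4, 23.1]
ee_rot: [0.786, -0.619, 0.001, -0.001]
contact_force: [0.2, 0.1, -0.1]
gripper_width: 85.4
grasp_force: 0.0
```

>>> {"name": "servo_tool", "arguments": {
  "commands": [
    [[100,0,0,0,0,0,0],[180,0,0,0,0,0,0],[255,0,0,0,0,0,0],[255,0,0,0,0,0,0],[255,0,0,0,0,0,0],[255,0,0,0,0,0,0],[255,0,0,0,0,0,0],[255,0,0,0,0,0,0]]
  ]
}}

```text
clock: 15.3
position: [467.4, -242.3, 22.7]
ee_rot: [0.786, -0.619, 0.001, -0.0]
contact_force: [-0.7, 0.2, 5.5]
gripper_width: 39.4
grasp_force: 62.0
```

Run:
```python
from h import *
go([467.7,-242,190]);print(st()[0]["contact_force"])
```

```text
t 15.3 pos [ 467.4 -242.3   22.7] tool shift [-0.     -0.0007 -0.1673] tooly deg -166.44 tilt [ 0.1  -0.03]
[-0.66506497  0.24147303  5.48277491]
```

>>> {"name": "servo_tool", "arguments": {
  "commands": [
    [[255,0,0,-0.015,0,0,0],[255,0,0,-0.03,0,0,0],[255,0,0,-0.03,0,0,0],[255,0,0,-0.03,0,0,0],[255,0,0,-0.03,0,0,0],[255,0,0,-0.03,0,0,0],[255,0,0,-0.03,0,0,0],[255,0,0,-0.01,0,0,5],[255,0,0,0,0,0,5],[255,0,0,0,0,0,5]]
  ]
}}

```text
clock: 16.13
position: [466.2, -241.8, 227.1]
ee_rot: [-0.696, 0.718, 0.0, 0.001]
contact_force: [0.2, -0.5, -3.0]
gripper_width: 39.5
grasp_force: 61.1
```

>>> {"name": "servo_tool", "arguments": {
  "commands": [
    [[255,0,0,0,0,0,0],[255,0,0,0,0,0,0],[255,0,0,0,0,0,0]]
  ]
}}

```text
clock: 16.38
position: [466.1, -242.0, 226.1]
ee_rot: [-0.699, 0.716, 0.001, -0.0]
contact_force: [0.1, -0.2, -2.5]
gripper_width: 39.3
grasp_force: 61.1
```

Run:
```python
from h import *
go([570,60,228]);s,Rm=st();print(s["contact_force"],s["wrist_torque"])
g=cams.get_image("wrist");cv2.imwrite("pics/w6.png",g["frame"])
Tt=np.eye(4);Tt[:3,:3]=Rm;Tt[:3,3]=s["position"];X=np.linalg.inv(Tt)@g["T"]
np.save("X.npy",X)
# m2 pose
y=np.radians(-109.47);ty=np.array([np.cos(y),np.sin(y),0]);tz=np.array([0,0,-1.]);R2=np.c_[np.cross(ty,tz),ty,tz]
T2=np.eye(4);T2[:3,:3]=R2;T2[:3,3]=[567.7,45.5,321.6];G={"K":g["K"],"T":T2@X}
a,b,p,c=[w(G,u+120,v+80,z,1) for u,v,z in((148,149,135),(236,120,135),(180,97,146),(192,134,135))]
print(a,b,(a+b)/2,np.linalg.norm(a-b),np.degrees(np.arctan2(*(a-b)[1::-1]))-90,p,c)
```

```text
t 16.38 pos [ 466.1 -242.   226.1] tool shift [-0.3044 -0.0967 -0.002 ] tooly deg 178.63 tilt [-0.09  0.03]
[ 0.11858295 -0.20879831 -2.4617156 ] [ 0.02363046  0.03931001 -0.03523055]
[570.23211435  89.426751   135.        ] [568.91317205   5.41024267 135.        ] [569.5726432   47.41849683 135.        ] 84.02686047083918 -0.8993901547229086 [605.73262947  45.0161095  146.        ] [569.87691515  46.91643523 135.        ]
```

>>> {"name": "servo_tool", "arguments": {
  "commands": [
    [[255,-0.016,-0.006,0,0,0,0],[255,-0.03,-0.0105,0,0,0,0],[255,-0.03,-0.0105,0,0,0,0],[255,-0.03,-0.0105,0,0,0,0],[255,-0.03,-0.0105,0,0,0,0],[255,-0.03,-0.0105,0,0,0,0],[255,-0.03,-0.0105,0,0,0,0],[255,-0.03,-0.0105,0,0,0,0],[255,-0.03,-0.0105,0.01,0,0,0],[255,-0.02,-0.0067,0.02,0,0,0]]
  ]
}}

```text
clock: 17.27
position: [573.0, 34.2, 198.8]
ee_rot: [-0.699, 0.715, -0.002, 0.003]
contact_force: [1.1, -1.3, -2.8]
gripper_width: 39.6
grasp_force: 61.1
```

>>> {"name": "servo_tool", "arguments": {
  "commands": [
    [[255,0,0,0.01,0,0,0],[255,0,0,0,0,0,0],[255,0,0,0,0,0,0],[255,0,0,0,0,0,0]]
  ]
}}

```text
clock: 17.6
position: [570.5, 30.5, 187.5]
ee_rot: [-0.698, 0.716, -0.0, 0.0]
contact_force: [0.3, 0.6, -2.4]
gripper_width: 39.4
grasp_force: 61.1
```

Run:
```python
from h import *
go([569.7,31.8,169]);s,Rm=st();print(s["contact_force"],s["wrist_torque"])
g=cams.get_image("wrist");h=cams.get_image("scene");t=cams.get_image("top")
u,v=px(h,[570,40,150]).astype(int);b=cv2.resize(h["frame"][v-50:v+50,u-62:u+63],(500,400),interpolation=cv2.INTER_CUBIC);print(u,v)
a=cv2.resize(g["frame"][60:420,180:450],(300,400))
print("plate ctr/hole/pin",[px(g,[*(s["position"]+Rm@np.array([0,d,0]))[:2],s["position"][2]-17.7],1).round(1) for d in(0,-36)],px(g,[605.5,45.5,146],1))
cv2.imwrite("pics/m7.png",np.hstack([a,b]))
```

```text
t 17.6 pos [570.5  30.5 187.5] tool shift [-0.0012  0.0009  0.0185] tooly deg 178.51 tilt [ 0.05 -0.02]
[ 0.33633365  0.55053642 -2.39105533] [ 0.00947795 -0.01507446 -0.01222675]
331 196
plate ctr/hole/pin [array([314.2, 286.9]), array([237.6, 286.2])] [250.61587439 296.87574071]
```

View pics/m7.png

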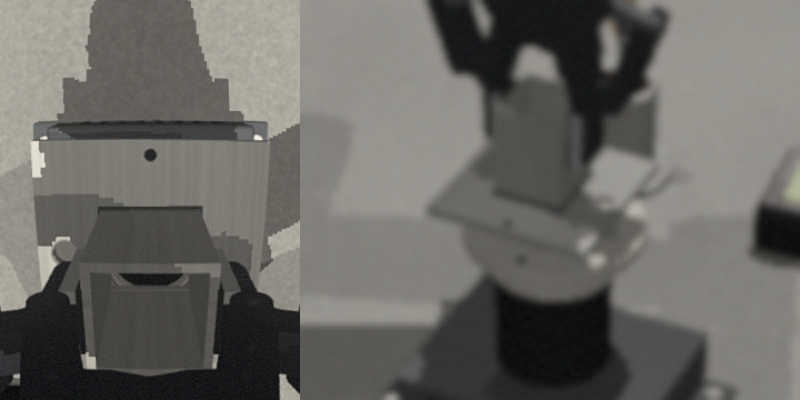

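Nozzle sits in the grip as assumed: its hole shows at full-frame (237,286), predicted (237.6,286.2); pin is 16 mm to the +y side. Lowering onto the pin.

>>> {"name": "servo_tool", "arguments": {
  "commands": [
    [[255,0,0.0008,0.008,0,0,0],[255,0,0,0.006,0,0,0],[255,0,0,0.003,0,0,0],[255,0,0,0,0,0,0],[255,0,0,0,0,0,0],[255,0,0,0,0,0,0]]
  ]
}}

```text
clock: 18.25
position: [569.5, 31.4, 169.7]
ee_rot: [-0.698, 0.716, 0.0, -0.0]
contact_force: [0.2, 0.8, -2.0]
gripper_width: 39.3
grasp_force: 61.0
```

>>> {"name": "servo_tool", "arguments": {
  "commands": [
    [[255,0,0,0.001,0,0,0],[255,0,0,0,0,0,0],[255,0,0,0,0,0,0]]
  ]
}}

```text
clock: 18.5
position: [569.6, 31.4, 168.9]
ee_rot: [-0.698, 0.716, -0.0, 0.0]
contact_force: [0.3, 0.1, -2.8]
gripper_width: 39.4
grasp_force: 61.0
```

>>> {"name": "servo_tool", "arguments": {
  "commands": [
    [[255,0,0,0.001,0,0,0],[255,0,0,0,0,0,0],[255,0,0,0,0,0,0]]
  ]
}}

```text
clock: 18.75
position: [569.7, 31.3, 168.6]
ee_rot: [-0.698, 0.716, -0.0, 0.0]
contact_force: [-3.0, -0.3, 3.0]
gripper_width: 39.2
grasp_force: 61.8
```

Resting on the pin with about 5 N at TCP z 168.6, as expected. Sliding.

>>> {"name": "servo_tool", "arguments": {
  "commands": [
    [[255,-0.0015,0,0,0,0,0],[255,-0.0015,0,0,0,0,0],[255,-0.0015,0,0,0,0,0],[255,-0.0015,0,0,0,0,0],[255,-0.0015,0,0,0,0,0],[255,-0.0015,0,0,0,0,0],[255,-0.0015,0,0,0,0,0]]
  ]
}}

```text
clock: 19.33
position: [570.3, 41.7, 168.3]
ee_rot: [-0.698, 0.716, -0.001, 0.0]
contact_force: [0.5, -3.9, 4.4]
gripper_width: 39.9
grasp_force: 61.9
```

>>> {"name": "servo_tool", "arguments": {
  "commands": [
    [[255,-0.0015,0,0,0,0,0],[255,-0.001,0,0,0,0,0],[255,-0.001,0,0,0,0,0],[255,0,0,0,0,0,0]]
  ]
}}

```text
clock: 19.67
position: [568.9, 46.1, 166.3]
ee_rot: [-0.698, 0.716, 0.001, -0.001]
contact_force: [0.3, -0.1, -2.1]
gripper_width: 39.2
grasp_force: 61.0
```

>>> {"name": "servo_tool", "arguments": {
  "commands": [
    [[255,-0.001,0,0.0005,0,0,0],[255,0,0,0,0,0,0],[255,0,0,0,0,0,0]]
  ]
}}

```text
clock: 19.92
position: [569.6, 46.5, 166.8]
ee_rot: [-0.698, 0.716, 0.0, -0.0]
contact_force: [-0.0, -0.2, -1.8]
gripper_width: 39.3
grasp_force: 61.0
```

The force vanished and the plate went below the pin's tip: the hole is over the pin. Lowering gently.

>>> {"name": "servo_tool", "arguments": {
  "commands": [
    [[255,0,0,0.001,0,0,0],[255,0,0,0.001,0,0,0],[255,0,0,0.001,0,0,0],[255,0,0,0,0,0,0],[255,0,0,0,0,0,0]]
  ]
}}

```text
clock: 20.33
position: [569.8, 46.2, 164.2]
ee_rot: [-0.698, 0.716, 0.0, -0.0]
contact_force: [0.5, -0.7, -2.1]
gripper_width: 39.2
grasp_force: 61.0
```

>>> {"name": "servo_tool", "arguments": {
  "commands": [
    [[255,0,0,0.001,0,0,0],[255,0,0,0.001,0,0,0],[255,0,0,0,0,0,0],[255,0,0,0,0,0,0]]
  ]
}}

```text
clock: 20.67
position: [569.8, 46.3, 162.2]
ee_rot: [-0.698, 0.716, 0.0, -0.0]
contact_force: [-1.2, -0.2, -0.9]
gripper_width: 39.5
grasp_force: 61.0
```

>>> {"name": "servo_tool", "arguments": {
  "commands": [
    [[255,0,0,0.001,0,0,0],[255,0,0,0.001,0,0,0],[255,0,0,0,0,0,0],[255,0,0,0,0,0,0]]
  ]
}}

```text
clock: 21.0
position: [570.0, 46.3, 161.1]
ee_rot: [-0.698, 0.716, -0.0, 0.0]
contact_force: [-1.6, 0.2, 3.5]
gripper_width: 39.7
grasp_force: 61.6
```

>>> {"name": "servo_tool", "arguments": {
  "commands": [
    [[255,0,0,0.001,0,0,0],[255,0,0,0.001,0,0,0],[255,0,0,0.001,0,0,0],[255,0,0,0,0,0,0],[255,0,0,0,0,0,0]]
  ]
}}

```text
clock: 21.42
position: [570.1, 46.3, 158.3]
ee_rot: [-0.698, 0.716, -0.0, 0.0]
contact_force: [-3.6, 1.0, 7.4]
gripper_width: 39.2
grasp_force: 62.1
```

>>> {"name": "servo_tool", "arguments": {
  "commands": [
    [[255,0,0,0.001,0,0,0],[255,0,0,0.001,0,0,0],[255,0,0,0,0,0,0],[255,0,0,0,0,0,0]]
  ]
}}

```text
clock: 21.75
position: [570.0, 46.3, 157.8]
ee_rot: [-0.698, 0.716, -0.001, 0.0]
contact_force: [-6.6, 1.7, 13.1]
gripper_width: 39.1
grasp_force: 62.8
```

>>> {"name": "servo_tool", "arguments": {
  "commands": [
    [[255,0,0,0.001,0,0,0],[255,0,0,0.001,0,0,0],[255,0,0,0,0,0,0],[255,0,0,0,0,0,0],[255,0,0,0,0,0,0]]
  ]
}}

```text
clock: 22.17
position: [570.0, 46.3, 157.7]
ee_rot: [-0.698, 0.716, -0.001, 0.001]
contact_force: [-9.9, 1.7, 21.8]
gripper_width: 39.5
grasp_force: 63.9
```

Run:
```python
from h import *
go([569.7,46.8,157.7]);s,Rm=st();print(s["contact_force"],s["wrist_torque"])
g=cams.get_image("wrist");h=cams.get_image("scene")
u,v=px(h,[570,40,150]).astype(int);b=cv2.resize(h["frame"][v-50:v+50,u-62:u+63],(500,400),interpolation=cv2.INTER_CUBIC)
a=cv2.resize(g["frame"][60:420,180:450],(300,400))
cv2.imwrite("pics/m8.png",np.hstack([a,b]))
```

```text
t 22.17 pos [570.   46.3 157.7] tool shift [-0.0005  0.0004  0.    ] tooly deg 178.58 tilt [ 0.13 -0.03]
[-9.89753703  1.71436035 21.80163171] [ 0.52674846  3.01251862 -0.16475286]
```

View pics/m8.png

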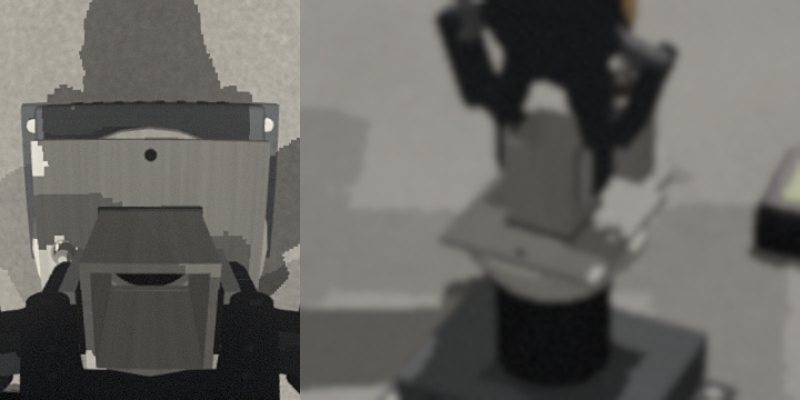

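The picture shows the pin inside the hole at (65,255) and the plate flat on the flange. z stopped at the home height, 157.7, while the force rose to 22 N, so the nozzle is home.

```bash
python3 -c "
from bench import ticket;print(ticket.job_done())"
```

```text
the job is handed in; nothing more can be done
None
```

The job is handed in: I scrubbed the barrel with two full strokes and stood the brush back in its stand. I then slid the nozzle onto the pin and pressed it home, and the arm is still holding it down at about 22 N, with 22 s on the robot's clock.

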